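Load the test enclosure, break the hood stay and lower the hood

ROBOT

A 6-joint arm with a two-finger parallel gripper is mounted at the origin on a cart in front of the work surface, level with it; the furniture and walls round the work are solid. World frame = base frame: x ahead of the robot, y to its left, z up, the work surface at z = 0. Lengths are in m, angles in rad, forces in N, time in s.
With the tool pointing down it reaches from about 0.375 to 0.975 m from the base axis. Payload 3.8 kg.
Tool frame: the origin (TCP) lies midway between the tips of the shut fingers; the grasp point (between the pads) lies 19 mm behind it; z points along the fingers, y is the line along which they close (so a half turn about z gives the same grasp; the last joint's range is limited). The gripper opens to 88 mm and grips with 3 to 60 N. Pads are 18 mm wide; open, the fingers measure 123 mm over their backs; the gripper's body (75 mm by 187 mm) begins 45 mm behind the grasp point.
Start: joints at [1.211, 0.264, 1.604, -0, 1.274, -0.037], TCP at [0.214, 0.64, 0.239] pointing down, gripper open.
Joint ranges: [-2.63, 2.63], [-0.94, 2.18], [0.31, 2.57], [-1.31, 4.45], [0, 2.66], [-2.55, 2.55]. Speed limits (rad/s): [2.57, 2.57, 3.14, 3.14, 3.14, 3.14].

INTERFACE

Orientations are given as a rotation vector (axis times angle).
In Python, from cell import manip, inverse_kinematics, cams, order gives the robot as it stands. Calls block until the motion is done:
- manip.move_pose(position, orientation): joint-space move of the TCP to a pose.
- manip.move_linear(position, rate=0.15, rot=None): straight line of the TCP; rot=None keeps the orientation; rate is the mean speed in m/s.
- manip.set_joints(angles): joint-space move.
- manip.set_gripper(opening, force=None): finger opening in m; force is the grip in N (None keeps the last); returns when the fingers have stopped.
- manip.dwell(seconds).
- inverse_kinematics(position, orientation): joint angles nearest the present ones, or None.
- manip.state(): the state.
- cams.capture(name): name is "scene" or "side" or "wrist"; returns a dict with "image" (384x512x3 uint8, blue, green, red), "z_map" (384x512 float32, m along the optical axis (not along the pixel's ray), 0 where there is no reading), "intrinsics" (3x3 intrinsics, pixels), "position" and "orientation" of the camera in the world; the wrist camera has in their place "T_tool_cam" (4x4, takes a point from camera to tool coordinates, whose origin is the TCP and whose axes are the flange's). Camera axes: x right, y down, z forward; pixel columns grow to the right and rows downward; lengths in m; the calibration is good to about 2 mm. A picture is of the moment at which its call begins: read the wrist's pose just before it.
A pose or a line that the arm cannot do raises manip.IKError and nothing moves.
- order.close_job(): hands the job in; it is judged then, once.
The state is a dict: "clock": time; "joint_pos": joint angles; "joint_velocities": joint speeds; "tau": joint torques, N m; "tool_pos": TCP position; "tcp_rot": TCP orientation; "contact_force": force on the tool from outside, world axes, zero at the start; "moment": the same for the moment, N m; "gripper_width": finger opening in m; "grasp_force": force on a finger pad.
Only numpy, scipy, OpenCV 4.12 (cv2) and the standard library are available. Lean on these libraries where they do the work, as an engineer would, in place of code of your own. Each camera call takes 0.05 s, during which the arm holds its last target. There are 200 camera calls.

TASK

The repaired power brick is due for its high-voltage test: while the enclosure's hood is still propped on its locked stay, lay the brick flat in the middle of the red insulating mat inside and let go of it. Then break the stay by pressing its red knuckle down lightly (it is thin steel, so do not force it), and lower the hood by its handle until it is fully shut, keeping hold so that it never drops or slams. Leave the other things on the bench where they are.

Things in the scene. Friction and masses are not known exactly. Their poses are not given: they have to be found in the camera images.
- brick_centre (a point): Black power brick (small switching supply), a plain block 42 x 74 x 29 mm lying flat, about 0.12 kg, loose on the bench to the right of the enclosure. The point is its centre, 14.5 mm above its underside; own x axis across the 42 mm width (grasp here), y along the 74 mm length, z up.
- enclosure: Off-white sheet-steel tub fixed to the bench, 190 mm deep (x), 240 mm wide (y), open-topped rim 88 mm above the bench, walls 4 mm; two sockets (red, black) in its front. Origin under its centre, on the bench; x from its front to the hinge at its back, y to its left, z up. With the hood propped up, all above it is open.
- mat_centre (a point): Centre of the upper face of the red insulating mat (132 mm in x, 176 mm in y) on the floor of the enclosure; 14 mm above the bench and 5 mm in front of the enclosure's centre. Axes as the enclosure's.
- hinge_line (a point): Middle of the hood's hinge line along the rear rim, 95 mm behind the enclosure's centre, 88 mm above the bench; the hinge runs along y, axes as the enclosure's. The hood is an off-white frame with a clear window, as wide and deep as the tub, 28 mm high, about 0.5 kg; shut it runs forward (-x) from here over the tub, propped it stands nearly upright.
- hood_handle (a point): Centre of the hood's handle: a dark round bar 12 mm thick, 112 mm long, parallel to the hinge, 30 mm clear of the hood's free edge, open between. It turns with the hood. Shut: 226 mm forward of hinge_line and 13 mm above it; propped: topmost, about 0.31 m above the bench. Its z axis is the hood's outward normal. A round bar, so it can turn between pads that close across it.
- knuckle (a point): Middle of the lid stay's red knuckle: a round red roller, 20 mm in diameter, 30 mm long along y, outside the enclosure's right wall (its middle 25 mm out). Locked, it stands 23 mm above the rim and 95 mm forward of hinge_line. Pressed from above about 25 mm straight down it breaks the stay: a light push (under 10 N), while it also moves back up to 14 mm. Over 30 N would bend it.
- stay (a joint): Lower link of the stay (two flat links, 55 mm from a pivot on the tub to the knuckle, 111 mm on to the hood's side), rad: 2.61 = locked, knuckle up past the line against a stop (start; pushing the hood cannot close it); 2.44 = links in line; below 2.3 = broken (about 2.1 to 2.0 after 25 mm); 0 = folded, hood shut. Friction keeps it where it is left; it folds down as the hood is lowered.
- hood (a joint): Angle of the hood, rad: 1.42 = propped on the locked stay (start), 0 = fully shut on the rim. Once the stay is broken the hinge's friction still holds the hood while it is steep (above about 1.2); lower than that it falls by its own weight if let go.
- solder_spool: White spool of solder, 54 mm wide, 38 mm high, lying on its flange; bystander. Origin at the centre of its underside.
- flux_tin: Orange and white round tin, 50 mm wide, 18 mm high; bystander. Origin at the centre of its underside.
- tip_case: Flat case with a yellowish lid, 77 x 105 x 24 mm; bystander. Origin at the centre of its underside.
- tape_roll: Roll of amber tape, 61 mm wide, 12 mm high, lying flat; bystander. Origin at the centre of its underside.
- screwdriver: Small black screwdriver, 146 mm long, 12 mm thick; bystander. Origin at the middle of its underside.
Things that resemble listed ones, but are neither listed nor needed, are in the scene too. There is more than one size of the part that bears brick_centre; the job needs the largest.

How it is judged:
By the outcome, as a careful person would: the job done as asked, in the order asked, and still so for the second after the job is handed in, with the robot touching nothing.
It also fails if it takes over 70 s, if anything falls off the work surface, if the arm or the gripper's body presses on something with over 40 N, if the wrist force passes 120 N, or if a joint passes its speed limit or range.

## Working session

There is one attempt and no reset: what is moved stays moved. The work goes in short steps, each a Python script; the robot and the scene stay as the last script left them, time stands still between calls to the robot, and variables do not carry over. Pictures are saved under pics/ and viewed, at most 10 in all, crops included, and the job is handed in when it is done.

```bash
mkdir -p pics; ls
cat > h.py <<'E'
import numpy as np, cv2
from scipy.spatial.transform import Rotation as R
from cell import manip, inverse_kinematics, cams, order
def rotm(o):
    o=np.array(o,float)
    return o if o.shape==(3,3) else R.from_rotvec(o).as_matrix()
def cap(name,save=True,fn=None):
    s=manip.state(); c=cams.capture(name)
    if name=="wrist":
        T=np.eye(4);T[:3,:3]=rotm(s["tcp_rot"]);T[:3,3]=s["tool_pos"];T=T@np.array(c["T_tool_cam"])
    else:
        T=np.eye(4);T[:3,:3]=rotm(c["orientation"]);T[:3,3]=c["position"]
    z=c["z_map"];K=c["intrinsics"];v,u=np.mgrid[:z.shape[0],:z.shape[1]]
    P=np.stack([(u-K[0,2])/K[0,0]*z,(v-K[1,2])/K[1,1]*z,z],-1)@T[:3,:3].T+T[:3,3]
    P[z==0]=np.nan
    fn=fn or name
    cv2.imwrite(f"pics/{fn}.png",c["image"]);np.savez(f"pics/{fn}.npz",P=P,T=T,K=K,im=c["image"])
    return c["image"],P,T
E
python3 - <<'E'
from h import *
a=cap("scene");b=cap("side")
c=cams.capture("scene");print(c["position"],c["orientation"],c["intrinsics"],b[2])
print(manip.state())
cv2.imwrite("pics/two.png",np.vstack([cv2.resize(a[0],(400,300)),cv2.resize(b[0],(400,300))]))
E
```

```text
pics
[-0.13189572 -0.60556917  0.97182479] [-2.17517004  0.94776345 -0.42545835] [[412.83825231   0.         252.32386007]
 [  0.         412.83825231 198.13388777]
 [  0.           0.           1.        ]] [[ 0.99953855 -0.00526572  0.02991592  0.48337149]
 [-0.02618724 -0.64843169  0.7608223  -0.95299777]
 [ 0.01539215 -0.76125463 -0.64827036  0.91703642]
 [ 0.          0.          0.          1.        ]]
{'clock': 0.15, 'joint_pos': array([ 1.21110182e+00,  2.64621789e-01,  1.60504949e+00, -6.88436533e-05,
        1.27374218e+00, -3.68790545e-02]), 'joint_velocities': array([-2.38648665e-05, -1.26474113e-03, -3.94889815e-03,  2.59377611e-04,
        8.84491250e-04, -4.47054717e-04]), 'tau': array([ 1.53060406e-03, -5.02839231e+01, -3.57473445e+01,  7.28621450e-02,
        2.49081315e-02, -1.12604321e-04]), 'tool_pos': array([0.21394693, 0.63960326, 0.23765178]), 'tcp_rot': array([-5.04799622e-01, -3.10047183e+00,  2.82417592e-03]), 'contact_force': array([ 0.36516367, -0.5243803 ,  0.01081662]), 'moment': array([-0.02286119,  0.00633085, -0.0171036 ]), 'grasp_force': 0.0, 'gripper_width': 0.08780468120889004}
```

View pics/scene.png

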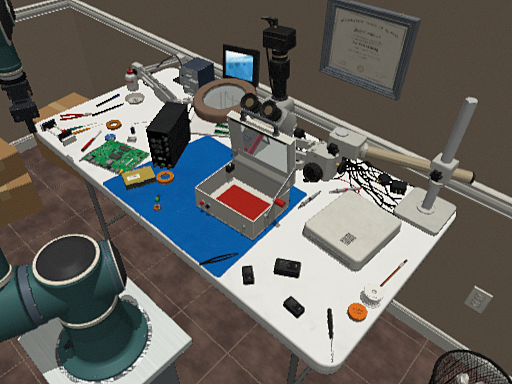

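View pics/side.png

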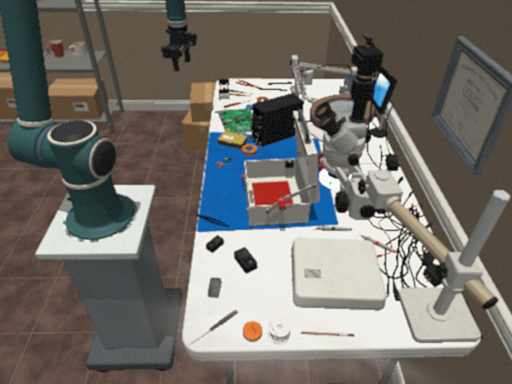

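The scene view shows the blue mat with the enclosure and its hood up, the red knuckle at about (281,201), and three black bricks at (249,274), (287,267) and (293,307). The side view shows them at (215,242), (246,260) and (215,288). The (287,267) brick looks largest. I'll measure next.

Run:
```python
from h import *
from scipy import ndimage as N
for n,seeds in (("scene",[(249,274),(287,267),(293,307)]),("side",[(215,242),(246,260),(215,288)])):
    d=np.load(f"pics/{n}.npz");P=d["P"];im=d["im"].astype(int)
    print(n,"table z",np.nanmedian(P[330,300:320,2]) , P[(270,180) if n=="scene" else (330,250)])
    lab,_=N.label((P[...,2]>0.008)&(P[...,2]<.06))
    for u,v in seeds:
        m=lab==lab[v,u]; 
        q=P[m]; zt=np.percentile(q[:,2],90); t=q[abs(q[:,2]-zt)<.004]
        r=cv2.minAreaRect((t[:,:2]*1000).astype(np.float32))
        print((u,v),m.sum(),zt,r)
    B,G,Rr=im[...,0],im[...,1],im[...,2]
    red=(Rr>110)&(G<60)&(B<60)
    lab,k=N.label(red)
    for i in range(1,k+1):
        q=P[lab==i]
        if len(q)>15 and np.nanmax(q[:,0])<1.0: print("red",len(q),np.nanmedian(q,0).round(3),np.nanmin(q,0).round(3),np.nanmax(q,0).round(3), N.center_of_mass(lab==i))
    # rim points
    m=(P[...,2]>.08)&(P[...,2]<.094)&(P[...,0]>.3)&(P[...,0]<.9)&(P[...,1]>-.3)&(P[...,1]<.35)&(im.min(-1)>90)
    q=P[m];print("rim",m.sum(),np.percentile(q,[1,50,99],axis=0).round(3),cv2.minAreaRect((q[:,:2]*1000).astype(np.float32)))
    dd=d["im"][120:312,150:350]; cv2.imwrite(f"pics/crop_{n}.png",cv2.resize(dd,None,fx=3,fy=3,interpolation=2))
```

```text
scene table z -0.0030348566491091855 [ 0.56749857  0.49741728 -0.7390731 ]
(249, 274) 191 0.021156289202980516 ((380.5401611328125, -137.94805908203125), (52.789894104003906, 29.28337860107422), 49.38507843017578)
(287, 267) 392 0.028639108552895587 ((472.8947448730469, -205.92205810546875), (43.8049430847168, 71.41959381103516), 31.552181243896484)
(293, 307) 240 0.020650486137071423 ((388.7007751464844, -296.329833984375), (53.4529914855957, 30.431392669677734), 85.07776641845703)
red 892 [0.585 0.073 0.013] [ 0.536 -0.004  0.008] [0.638 0.157 0.019] (np.float64(201.77690582959642), np.float64(243.12331838565024))
red 43 [ 0.58  -0.077  0.118] [ 0.575 -0.093  0.11 ] [ 0.59  -0.061  0.124] (np.float64(201.41860465116278), np.float64(279.13953488372096))
rim 529 [[ 0.473 -0.107  0.081]
 [ 0.671  0.051  0.09 ]
 [ 0.817  0.19   0.094]] ((657.1370849609375, 37.03904724121094), (357.0722351074219, 313.1301574707031), 3.7939295768737793)
side table z -0.0019835362209251195 [ 0.48614223 -0.42936277  0.01678495]
(215, 242) 175 0.02145041738472144 ((381.2820739746094, -136.42906188964844), (52.88307571411133, 30.476499557495117), 51.341583251953125)
(246, 260) 363 0.029433598750557576 ((474.6867370605469, -205.22177124023438), (41.30950164794922, 73.84060668945312), 28.768234252929688)
(215, 288) 216 0.02200450555369371 ((391.06097412109375, -294.82177734375), (54.449066162109375, 28.21312141418457), 84.76596069335938)
red 623 [0.557 0.097 0.014] [0.501 0.033 0.009] [0.625 0.153 0.021] (np.float64(191.90690208667738), np.float64(269.64205457463885))
red 59 [ 0.586 -0.072  0.117] [ 0.575 -0.092  0.011] [0.629 0.059 0.124] (np.float64(202.79661016949152), np.float64(283.728813559322))
rim 585 [[ 0.473 -0.106  0.08 ]
 [ 0.641  0.049  0.088]
 [ 0.822  0.194  0.094]] ((674.2529296875, 40.63346862792969), (387.1999816894531, 316.3950500488281), 4.041935443878174)
```

View pics/crop_scene.png

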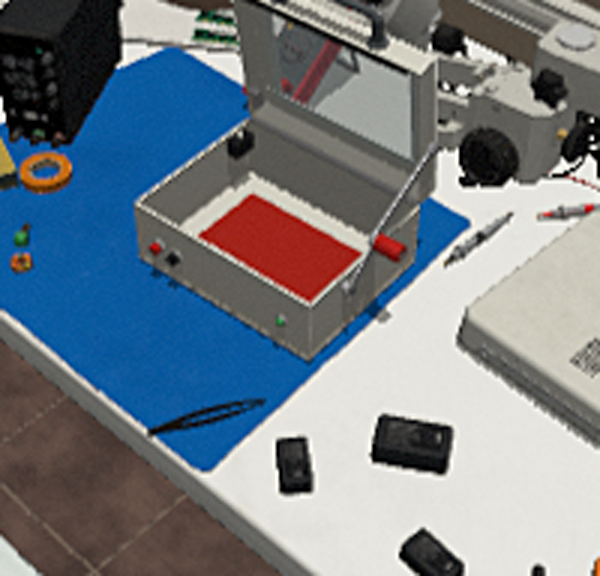

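Run:
```python
from h import *
from scipy.optimize import minimize
Q=[];M=[];H=[]
for n in ("scene","side"):
    d=np.load(f"pics/{n}.npz");P=d["P"].reshape(-1,3);im=d["im"].reshape(-1,3).astype(int)
    c=np.array([.578,.068])
    m=(P[:,2]>.078)&(P[:,2]<.092)&(abs(P[:,0]-c[0])<.13)&(abs(P[:,1]-c[1])<.145)
    q=P[m]
    # tub rim & wall points: minimise robust dist to mid-wall rectangle
    def f(p,q=q):
        a=p[2];X=(q[:,:2]-p[:2])@np.array([[np.cos(a),-np.sin(a)],[np.sin(a),np.cos(a)]])
        dx=abs(X[:,0])-.093;dy=abs(X[:,1])-.118
        # signed distance to rectangle boundary
        o=np.hypot(np.maximum(dx,0),np.maximum(dy,0))+np.minimum(np.maximum(dx,dy),0)
        return np.minimum(abs(o),.012).sum()
    best=min((minimize(f,[.578+i,.068+j,k],method="Nelder-Mead",options=dict(initial_simplex=np.array([.578+i,.068+j,k])+np.array([[0,0,0],[.01,0,0],[0,.01,0],[0,0,.1]]))) for i in(-.01,.01) for j in (-.01,.01) for k in (-.15,0,.15)),key=lambda r:r.fun)
    print(n,len(q),best.x.round(4),best.fun/len(q))
    x,y,a=best.x; Rz=np.array([[np.cos(a),-np.sin(a)],[np.sin(a),np.cos(a)]])
    L=P.copy();L[:,:2]=(P[:,:2]-[x,y])@Rz
    # knuckle
    red=(im[:,2]>110)&(im[:,1]<60)&(im[:,0]<60)&(P[:,2]>.09)&(abs(L[:,1]+.145)<.03)
    print("knuckle local",np.median(L[red],0).round(4))
    g=(L[:,0]>-.02)&(L[:,0]<.15)&(abs(L[:,1])<.058)&(L[:,2]>.295)&(L[:,2]<.33)&(im.max(1)<80)
    print("handle local",g.sum(),np.median(L[g],0).round(4),np.percentile(L[g],[2,98],axis=0).round(3))
    g=(L[:,0]>-.02)&(L[:,0]<.15)&(abs(L[:,1])<.11)&(L[:,2]>.2)&(L[:,2]<.29)
    print("hood",g.sum(),np.percentile(L[g],[2,50,98],axis=0).round(3))
```

```text
scene 758 [0.5725 0.0655 0.0704] 0.0034504398591718144
knuckle local [-0.0025 -0.1432  0.1185]
handle local 95 [ 0.0708 -0.0008  0.3142] [[ 0.066 -0.056  0.297]
 [ 0.148  0.054  0.318]]
hood 1243 [[ 0.067 -0.101  0.202]
 [ 0.095  0.005  0.27 ]
 [ 0.147  0.105  0.286]]
side 514 [0.5729 0.0675 0.0728] 0.0028664038979539725
knuckle local [-0.0016 -0.1478  0.119 ]
handle local 33 [ 0.0725 -0.0004  0.313 ] [[ 0.068 -0.053  0.296]
 [ 0.149  0.055  0.319]]
hood 409 [[ 0.067 -0.106  0.268]
 [ 0.079 -0.002  0.278]
 [ 0.149  0.105  0.289]]
```

```bash
cat >> h.py <<'E'
C=np.array([.5727,.0665]);YAW=.0716
Rz=np.array([[np.cos(YAW),-np.sin(YAW),0],[np.sin(YAW),np.cos(YAW),0],[0,0,1]])
def W(x,y,z): return Rz@np.array([x,y,z])+[C[0],C[1],0]
def down(a):
    c,s=np.cos(a),np.sin(a)
    return np.array([[-s,c,0],[c,s,0],[0,0,-1.]]).T
def rv(M): return R.from_matrix(M).as_rotvec()
def handle(t,dz=0): return W(.095-.226*np.cos(t)+.013*np.sin(t),0,.088+.226*np.sin(t)+.013*np.cos(t)+dz)
E
python3 - <<'E'
from h import *
print(cams.capture("wrist")["T_tool_cam"].round(3))
for n in ("scene","side"):
    P=np.load(f"pics/{n}.npz")["P"].reshape(-1,3);L=(P-[C[0],C[1],0])@Rz
    m=(abs(L[:,1])<.06)&(L[:,0]>-.1)&(L[:,0]<.22)&(L[:,2]>.33)
    print(n,m.sum(),L[m][np.argsort(L[m][:,0])[:3]].round(3))
    m=(abs(L[:,1])<.06)&(L[:,0]>.095)&(L[:,0]<.22)&(L[:,2]>.27); print(m.sum(),L[m][np.argsort(L[m][:,0])[:3]].round(3))
    m=(abs(L[:,1])<.12)&(L[:,0]>.155)&(L[:,0]<.24)&(L[:,2]>.2); print(m.sum(),L[m][np.argsort(L[m][:,0])[:3]].round(3))
q=lambda p,M:inverse_kinematics(p,rv(M))
for nm,p,M in [("pick",[.474,-.2055,.1],down(np.radians(30)))]+[(f"place{a}",W(-.005,0,.03),down(YAW+a)) for a in (1.571,-1.571)]+[(f"knk{a}",W(.005,-.155,.1),Rz@R.from_euler('y',s).as_matrix()@Rz.T@down(YAW+a)) for a in (1.571,-1.571) for s in (-.2,)]+[(f"h{a}{t}",handle(t,-.015),down(YAW+a)) for a in (0,3.1416) for t in (1.42,.7,0)]:
    r=q(p,M);print(nm,p,None if r is None else np.round(r,2))
E
```

```text
[[-0.    -0.958 -0.285  0.074]
 [ 1.    -0.    -0.    -0.   ]
 [ 0.    -0.285  0.958 -0.146]
 [ 0.     0.     0.     1.   ]]
scene 0 []
370 [[ 0.095 -0.007  0.279]
 [ 0.096  0.001  0.279]
 [ 0.096  0.036  0.278]]
1710 [[0.155 0.04  0.295]
 [0.155 0.047 0.288]
 [0.155 0.044 0.296]]
side 0 []
418 [[ 0.095  0.049  0.281]
 [ 0.096  0.004  0.28 ]
 [ 0.096 -0.027  0.278]]
1668 [[0.155 0.073 0.3  ]
 [0.155 0.108 0.284]
 [0.155 0.041 0.293]]
pick [0.474, -0.2055, 0.1] [-0.46  0.1   2.07 -0.    0.97 -0.98]
place1.571 [0.56771281 0.06614231 0.03      ] [ 0.07  0.29  2.   -0.    0.85 -1.57]
place-1.571 [0.56771281 0.06614231 0.03      ] [ 0.07  0.29  2.   -0.    0.85  1.57]
knk1.571 [ 0.58877571 -0.08774517  0.1       ] [-0.22  0.13  2.05  0.08  0.77 -1.92]
knk-1.571 [ 0.58877571 -0.08774517  0.1       ] [-0.22  0.13  2.05  0.08  0.77  1.22]
h01.42 [0.64641217 0.07178683 0.29838823] [ 0.07  0.19  1.59 -0.    1.37  0.  ]
h00.7 [0.50339851 0.06152952 0.22853615] [ 0.07 -0.05  1.97 -0.    1.22  0.  ]
h00 [0.44203565 0.05712841 0.086     ] [ 0.07 -0.02  2.23 -0.    0.93  0.  ]
h3.14161.42 [0.64641217 0.07178683 0.29838823] None
h3.14160.7 [0.50339851 0.06152952 0.22853615] None
h3.14160 [0.44203565 0.05712841 0.086     ] None
```

Run:
```python
from h import *
a=np.radians(30)
s=manip.state();p=np.array(s["tool_pos"]);r=np.hypot(*p[:2])
manip.move_linear([p[0]*.46/r,p[1]*.46/r,.42],rate=.25)
manip.set_gripper(.085)
manip.move_pose([.42,-.18,.40],rv(down(a)))
manip.move_pose([.474,-.2055,.16],rv(down(a)))
im,P,T=cap("wrist")
m=(P[...,2]>.02)&(P[...,2]<.04)&(np.hypot(P[...,0]-.474,P[...,1]+.2055)<.06)
print(cv2.minAreaRect((P[m][:,:2]*1000).astype(np.float32)),np.median(P[m][:,2]),manip.state()["tool_pos"],manip.state()["clock"])
```

```text
((472.9674377441406, -201.00082397460938), (41.06214904785156, 72.23694610595703), 30.663000106811523) 0.02677250420030533 [ 0.47552748 -0.20601174  0.16217615] 5.1583
```

Run:
```python
from h import *
a=np.radians(30); st=manip.state
manip.move_linear([.4735,-.204,.06],rate=.15,rot=rv(down(a)))
manip.move_linear([.4735,-.204,.007],rate=.06)
print(st()["tool_pos"],st()["contact_force"])
manip.set_gripper(.03,force=20)
print(st()["gripper_width"],st()["grasp_force"])
manip.move_linear([.4735,-.204,.20],rate=.15)
D=down(YAW+np.pi/2)
manip.move_pose(W(-.02,0,.22),rv(D))
print(st()["gripper_width"],st()["grasp_force"],st()["tool_pos"],W(-.02,0,.22))
manip.move_linear(W(-.005,0,.10),rate=.12)
cap("wrist",fn="w2");s=cap("side",fn="s2")
cv2.imwrite("pics/v2.png",np.hstack([cv2.imread("pics/w2.png"),cv2.resize(s[0][110:300,200:400],(404,384))])[:, :800])
print(st()["tool_pos"],st()["clock"])
```

```text
[ 0.47388925 -0.20419954  0.00731936] [ 0.84680058  0.08631792 -0.16520351]
0.04181459696266386 19.999613498803228
0.0419641535231158 19.999678367748857 [0.55243475 0.06427342 0.21947238] [0.55275124 0.06506922 0.22      ]
[0.56853044 0.06623931 0.10116796] 11.5
```

```bash
python3 -c "
import cv2;i=cv2.imread('pics/v2.png');cv2.imwrite('pics/v2s.png',cv2.resize(i,(800,336)))"
```

```text
(no output)
```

View pics/v2.png

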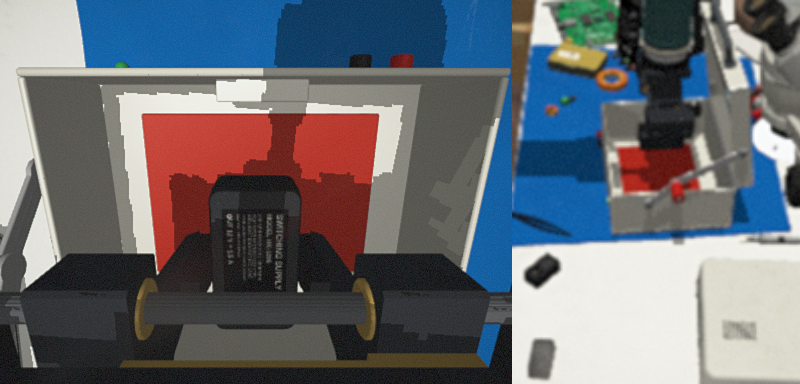

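The brick is held squarely at (255,250), centred over the red mat (143–378 px). Next I'll lower and release it.

Run:
```python
from h import *
st=manip.state
manip.move_linear(W(-.005,0,.035),rate=.1)
manip.move_linear(W(-.005,0,.0215),rate=.04)
print(st()["tool_pos"],st()["contact_force"])
manip.set_gripper(.06)
manip.move_linear(W(-.005,0,.17),rate=.12)
im,P,T=cap("wrist",fn="w3")
L=(P.reshape(-1,3)-[C[0],C[1],0])@Rz
m=(L[:,2]>.037)&(L[:,2]<.05)&(abs(L[:,0])<.08)&(abs(L[:,1])<.08)
print(m.sum(),cv2.minAreaRect((L[m][:,:2]*1000).astype(np.float32)),np.median(L[m][:,2]))
red=(im[...,2]>100)&(im[...,1]<70)&(im[...,0]<70);q=L[red.reshape(-1)];q=q[(q[:,2]>.005)&(q[:,2]<.03)]
print(np.percentile(q,[1,99],axis=0))
manip.set_gripper(0.0)
M=Rz@R.from_euler('y',-.2).as_matrix()@Rz.T@down(YAW+np.pi/2)
manip.move_linear(W(-.02,-.06,.24),rate=.2)
manip.move_pose(W(-.005,-.156,.17),rv(M))
im,P,T=cap("wrist",fn="w4")
L=(P.reshape(-1,3)-[C[0],C[1],0])@Rz
red=((im[...,2]>100)&(im[...,1]<70)&(im[...,0]<70)).reshape(-1)&(L[:,2]>.09)
q=L[red];print(len(q),np.percentile(q,[2,50,98],axis=0) if len(q) else 0)
print(st()["tool_pos"],W(-.005,-.156,.17),st()["contact_force"],st()["clock"])
```

```text
[0.56863714 0.06620574 0.02252526] [-0.446285    0.27557081  5.22613576]
3383 ((-6.946161270141602, 0.026271820068359375), (41.09617233276367, 73.33280181884766), 89.89716339111328) 0.04280995875591842
[[-0.06978335 -0.08052252  0.01184396]
 [ 0.05801862  0.08991101  0.01510313]]
945 [[-0.00860725 -0.1546915   0.11503054]
 [-0.00281637 -0.14061453  0.11945488]
 [ 0.10779246  0.02286452  0.12801739]]
[ 0.57924745 -0.08835104  0.17016855] [ 0.57887287 -0.08945799  0.17      ] [ 0.90056574 -0.04941711 -0.7627784 ] 16.85
```

View pics/w4.png

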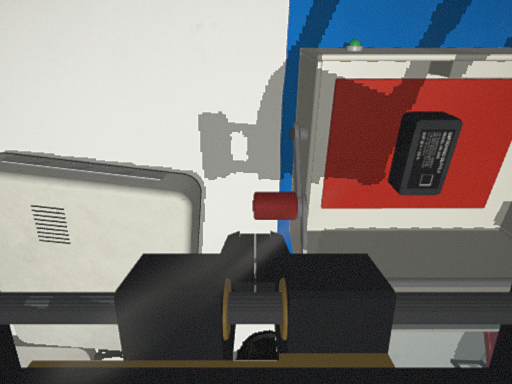

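The brick lies flat in the middle of the mat, measured within 2 mm. The fingertips at (255,235) sit just outboard of the link, over the roller at (275,205). Now I'll press stepwise while watching the force.

Run:
```python
from h import *
st=manip.state
manip.move_linear(W(.002,-.156,.128),rate=.1)
f0=np.array(st()["contact_force"]);print(f0)
for i in range(1,12):
    z=.125-.003*(i-1); x=.002+.009*max(0,(.121-z))/.025
    manip.move_linear(W(x,-.156,z),rate=.03)
    f=np.array(st()["contact_force"])-f0
    print(round(z,3),round(st()["tool_pos"][2],4),f.round(1))
    if f[2]>15: print("stop");break
cap("wrist",fn="w5")
print(st()["clock"])
```

```text
[-0.28544005  0.4354893  -0.11430674]
0.125 0.1255 [ 0.6 -0.6  0.3]
0.122 0.1221 [ 0.6 -0.9 -0.4]
0.119 0.1192 [ 1.7 -0.9  1.8]
0.116 0.1157 [ 1.  -0.7  1.4]
0.113 0.1123 [-0.  -0.2  0.4]
0.11 0.1095 [ 0.9 -0.4  0.2]
0.107 0.1067 [ 0.5  0.5 -0.4]
0.104 0.1037 [ 0.7 -0.5  0.3]
0.101 0.1007 [-0.2 -0.4 -0.2]
0.098 0.0977 [ 0.3  0.1 -0.8]
0.095 0.0947 [ 0.3 -0.2 -0.3]
20.2917
```

View pics/w5.png

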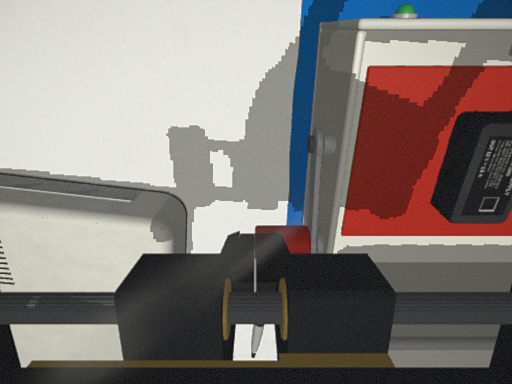

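The roller shows at (283,238) beside the fingertips. I'll lift and measure its height.

Run:
```python
from h import *
st=manip.state
manip.move_linear(W(-.005,-.156,.17),rate=.12)
im,P,T=cap("wrist",fn="w6")
L=(P.reshape(-1,3)-[C[0],C[1],0])@Rz
red=((im[...,2]>90)&(im[...,1]<60)&(im[...,0]<60)).reshape(-1)&(L[:,1]<-.12)
q=L[red];print(len(q),np.percentile(q,[2,50,98],axis=0).round(4))
im,P,T=cap("side",fn="s6")
L=(P.reshape(-1,3)-[C[0],C[1],0])@Rz; im=im.reshape(-1,3).astype(int)
g=(L[:,0]>-.02)&(L[:,0]<.15)&(abs(L[:,1])<.058)&(L[:,2]>.295)&(L[:,2]<.33)&(im.max(1)<80)
print("handle",g.sum(),np.median(L[g],0).round(4))
```

```text
780 [[ 0.0042 -0.1547  0.0862]
 [ 0.0096 -0.1409  0.0925]
 [ 0.0188 -0.1271  0.0946]]
handle 23 [ 0.1398 -0.0023  0.3024]
```

Run:
```python
from h import *
st=manip.state
manip.move_linear(W(-.05,-.15,.40),rate=.3)
D=down(YAW); manip.set_gripper(.04)
manip.move_pose(handle(1.42,.07),rv(D))
im,P,T=cap("wrist",fn="w7")
for n in ("w7","side"):
    if n=="side": im,P,T=cap("side",fn="s7")
    L=(P.reshape(-1,3)-[C[0],C[1],0])@Rz; im=im.reshape(-1,3).astype(int)
    g=(L[:,0]>.0)&(L[:,0]<.125)&(abs(L[:,1])<.05)&(L[:,2]>.303)&(L[:,2]<.335)&(im.max(1)<90)
    print(n,g.sum(),np.percentile(L[g],[2,50,98],axis=0).round(4) if g.sum() else 0)
print(st()["tool_pos"],handle(1.42,.07),st()["clock"])
```

```text
w7 1553 [[ 0.0494 -0.0384  0.3114]
 [ 0.0554  0.0157  0.3153]
 [ 0.0605  0.0487  0.3172]]
side 47 [[ 4.980e-02 -4.580e-02  3.092e-01]
 [ 5.210e-02  3.000e-04  3.153e-01]
 [ 5.690e-02  4.320e-02  3.184e-01]]
[0.6462921  0.07136078 0.38371827] [0.64641217 0.07178683 0.38338823] 24.6
```

View pics/w7.png

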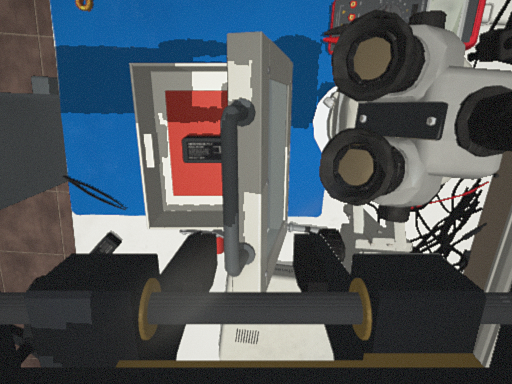

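The hood has eased to about 1.335 rad, with the bar at about (235,190) px, local x 0.055. I'll grip there.

Run:
```python
from h import *
st=manip.state
t=1.335; dz=-.015
print(handle(t),W(.055,0,.3108))
manip.set_gripper(.05)
manip.move_linear(handle(t,.05),rate=.1)
manip.move_linear(handle(t,dz),rate=.08)
f0=np.array(st()["contact_force"]);print(f0,st()["tool_pos"])
manip.set_gripper(0.0,force=25)
print(st()["gripper_width"],st()["grasp_force"],(np.array(st()["contact_force"])-f0).round(1))
for t in np.linspace(1.335,.12,16)[1:]:
    manip.move_linear(handle(t,dz),rate=.07)
    s=st();f=np.array(s["contact_force"])-f0
    print(round(t,3),f.round(1),round(s["gripper_width"],4),(s["tool_pos"]-handle(t,dz)).round(4))
    if np.linalg.norm(f)>25 or s["gripper_width"]<.008: print("stop");break
print(st()["clock"]);cap("wrist",fn="w8");cap("side",fn="s8")
```

```text
[0.62740223 0.07042339 0.31078329] [0.62755908 0.07043464 0.3108    ]
[-0.18496287  0.18748547 -0.05973003] [0.62777009 0.07047077 0.29643306]
0.010853802248345189 24.999470305483555 [ 0.4 -0.5  0.2]
1.254 [-0.4 -0.4  1.4] 0.0109 [-0.0008 -0.      0.    ]
1.173 [-0.5  0.9  1.6] 0.011 [-0.0008  0.0001 -0.0003]
1.092 [-1.9  0.5  0.3] 0.0108 [-0.001   0.0001 -0.0005]
1.011 [-1.3  1.1 -0.2] 0.0108 [-0.0009  0.0001 -0.0006]
0.93 [-2.4  2.8  0.3] 0.0109 [-0.001   0.0001 -0.0006]
0.849 [-2.   3.3 -1.5] 0.011 [-0.001   0.0001 -0.0009]
0.768 [-0.7  3.2 -3. ] 0.0112 [-0.001 -0.    -0.001]
0.687 [ 0.2  4.3 -3.8] 0.011 [-0.0009 -0.     -0.0011]
0.606 [ 2.2  4.2 -5.3] 0.0111 [-0.0007 -0.0001 -0.001 ]
0.525 [ 1.8  3.3 -5.4] 0.0113 [-0.0007 -0.0001 -0.0012]
0.444 [ 3.9  3.9 -4.5] 0.0109 [-0.0006 -0.0001 -0.0014]
0.363 [ 4.4  3.3 -5.4] 0.0113 [-0.0004 -0.0002 -0.0015]
0.282 [ 5.5  3.2 -4.1] 0.0107 [-0.0003 -0.0001 -0.0018]
0.201 [ 6.   2.2 -5.1] 0.011 [-0.0001 -0.0002 -0.0018]
0.12 [ 6.7  3.  -5. ] 0.011 [ 0.0001 -0.0001 -0.0017]
33.1583
```

Run:
```python
from h import *
st=manip.state;dz=-.015
for t in (.09,.06,.04,.025,.015,.008,0,-.005,-.01,-.015,-.02,-.025,-.03):
    manip.move_linear(handle(t,dz),rate=.04)
    s=st();f=np.array(s["contact_force"])
    print(t,f.round(1),round(s["gripper_width"],4),s["tool_pos"][2].round(4))
    if f[2]>8: print("shut");break
manip.dwell(.3)
P=cap("side",fn="s9")[1]
L=(P.reshape(-1,3)-[C[0],C[1],0])@Rz
for y in (-.1,.1):
  for x in (-.085,.08):
    m=(abs(L[:,1]-y)<.015)&(abs(L[:,0]-x)<.015)&(L[:,2]>.06)&(L[:,2]<.17);print(x,y,m.sum(),np.percentile(L[m,2],[50,90]).round(4) if m.sum() else 0)
print(st()["contact_force"],st()["clock"])
```

```text
0.09 [ 5.6  2.7 -4. ] 0.011 0.1048
0.06 [ 6.5  1.9 -3.3] 0.011 0.0982
0.04 [ 7.4  1.5 -3.5] 0.011 0.0938
0.025 [ 6.6  2.3 -3.1] 0.0112 0.0906
0.015 [ 7.1  1.8 -2.4] 0.0113 0.0885
0.008 [2.8 1.6 5.8] 0.0112 0.0881
0 [-1.9  2.  18. ] 0.011 0.0878
shut
-0.085 -0.1 79 [0.1154 0.1183]
0.08 -0.1 87 [0.116  0.1188]
-0.085 0.1 11 [0.1159 0.1177]
0.08 0.1 40 [0.1169 0.1182]
[-2.69936561  1.20660686 18.47989581] 35.5083
```

View pics/s9.png

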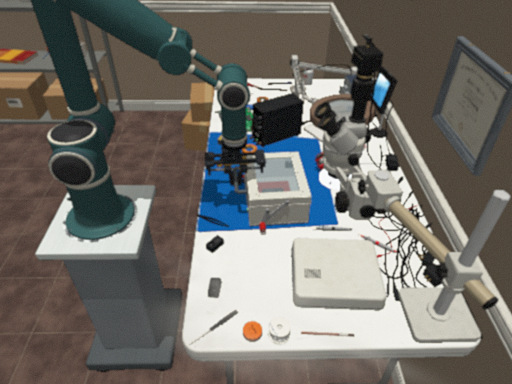

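The hood is down over the tub at (275,185). Its top measures 0.116 m front and back, which is the shut height. Now I'll release and retreat.

Run:
```python
from h import *
st=manip.state
manip.move_linear(handle(.008,-.015),rate=.04)
manip.set_gripper(.026)
p=np.array(st()["tool_pos"]);print(st()["contact_force"].round(1))
manip.move_linear(p+[0,0,.04],rate=.05); print(st()["contact_force"].round(1))
manip.move_linear(p+[0,0,.2],rate=.2)
manip.dwell(.5)
im,P,_=cap("scene",fn="s10")
L=(P.reshape(-1,3)-[C[0],C[1],0])@Rz
for y in (-.11,.11):
  for x in (-.088,.088):
    m=(abs(L[:,1]-y)<.012)&(abs(L[:,0]-x)<.012)&(L[:,2]>.06)&(L[:,2]<.17);print(x,y,m.sum(),np.percentile(L[m,2],[50,90]).round(4) if m.sum() else 0)
cv2.imwrite("pics/c10.png",cv2.resize(im[130:340,130:400],(756,588)));print(st()["clock"])
```

```text
[-0.4  0.3 -0. ]
[-0.4 -0.  -0.6]
-0.088 -0.11 155 [0.0977 0.1154]
0.088 -0.11 66 [0.1091 0.1165]
-0.088 0.11 92 [0.102  0.1167]
0.088 0.11 25 [0.1155 0.1173]
38.6083
```

View pics/c10.png

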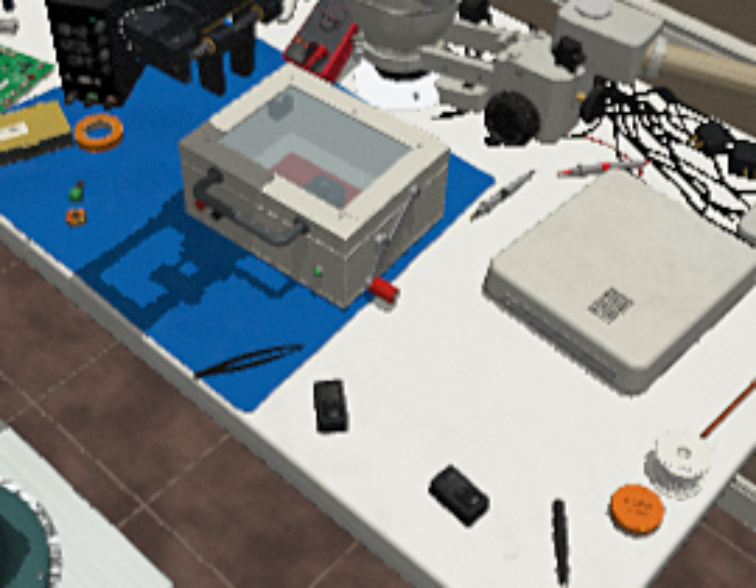

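The hood is flush on the tub at (315,170). The brick shows through the window at (330,190), the stay is folded at (385,290), and the gripper is clear.

```bash
python3 -c "
from h import *
print(order.close_job())"
```

```text
the job is handed in; nothing more can be done
None
```

Job handed in at about 39 s on the robot's clock: the largest brick lies flat within 2 mm of the mat's centre, the stay was broken with about 2 N, the hood was lowered under grip to fully shut, and the bystanders were left alone.

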